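Set the console's selector and refit its cover

TASK

Turn the black selector knob on the sloping console three clicks clockwise, counted from where it stands now. Then put the orange cover plate back over the knob, with both its holes over the console's two pins and lying fully home on both shoulders, and let go of it. Do not drop or force the cover on, and leave the red-labelled bottle, the pipette tip box and the tape roll where they are.

Things in the scene. Friction and masses are not known exactly. Their poses are not given: they have to be found in the camera images.
- console: Fixed light-grey wedge-shaped console, 140 x 216 mm at its foot, 75 mm high at its middle. Origin at the centre of its underside on the worktop; its x points from the low front edge to the high back edge, y to the left along it, z up. Its top is the deck. A fixed white cool box, 0.25 m high, stands between console and cover, its nearest edge at x = 0.55, y = 0: pass in front of it.
- deck: The console's flat grey top, 160 (x) x 230 (y) mm, leaning 25 degrees towards the console's front. Origin at the centre of its surface, 75 mm above the worktop; x points up the slope, y level to the left, z square out of the surface. The seated cover has its origin at (0, 0, 40) mm of this frame, its z along the deck's z and its y along the deck's y, either way round.
- pin_left (a point): Centre of the left pin's shoulder: (0, 75, 40) mm in the deck's frame, axes as the deck's. A round aluminium post, 20 mm diameter, stands on the deck (26 mm collar at its foot); its flat top is the shoulder. On it stands a pin of 10 mm diameter, straight for 7 mm, then tapering to a 3 mm tip 14 mm above the shoulder.
- pin_right (a point): Centre of the right pin's shoulder: (0, -75, 40) mm in the deck's frame. Post and pin like the left one.
- selector (a joint): Angle of the black selector knob, rad, 0 at the start, growing clockwise as seen looking onto the deck. A detent every 24 degrees (0.419 rad), in which it comes to rest by itself, six places from 0 to 5 clicks (white dots on the deck); three clicks are 1.257 rad. A click takes about 0.07 N m. Its axis is the deck's z through the deck's origin.
- knob_grip (a point): Point on the knob's axis 31 mm above the deck, 1 mm below the knob's top: a good place for the TCP. The knob is a disc of 46 mm diameter up to 11 mm above the deck and on it an upright grip bar 46 mm long, 16 mm thick, from 11 to 32 mm above the deck. At joint value 0 the bar lies along the deck's x; it turns with the knob.
- cover: Loose orange cover plate, 84 (x) x 190 (y) x 6 mm, about 0.16 kg, lying flat on the worktop with its handle up. Origin at the centre of its underside, z up through the handle. Two through holes of 14 mm diameter at x = 0, y = +75 and -75 mm. In the middle a solid black upright handle, 60 mm along x, 16 mm thick along y, from 6 to 36 mm above the underside.
- red_bottle: Bystander: loose white bottle with a red-banded label, 66 mm diameter, 150 mm tall, behind the console. Origin at the centre of its underside.
- tips: Bystander: loose blue box of yellow pipette tips, 85 x 121 x 78 mm, left of the console. Origin at the centre of its underside.
- tape: Bystander: loose beige tape roll lying flat, 84 mm diameter, 19 mm high, in front of the console to the left. Origin at the centre of its underside.

How it is judged:
By the outcome, as a careful person would: the job done as asked, in the order asked, and still so for the second after the job is handed in, with the robot touching nothing.
It also fails if it takes over 58 s, if anything falls off the work surface, if the arm or the gripper's body presses on something with over 40 N, if the wrist force passes 120 N, or if a joint passes its speed limit or range.

ROBOT

A 6-joint arm with a two-finger parallel gripper is mounted at the origin on a cart in front of the work surface, level with it; the furniture and walls round the work are solid. World frame = base frame: x ahead of the robot, y to its left, z up, the work surface at z = 0. Lengths are in m, angles in rad, forces in N, time in s.
With the tool pointing down it reaches from about 0.375 to 0.9 m from the base axis. Payload 3.1 kg.
Tool frame: the origin (TCP) lies between the finger pads, 19 mm behind the fingertips; this is the grasp point; z points along the fingers, y is the line along which they close (so a half turn about z gives the same grasp; the last joint's range is limited). The gripper opens to 87 mm and grips with 3 to 60 N. Pads are 19 mm wide; open, the fingers measure 117 mm over their backs; the gripper's body (75 mm by 190 mm) begins 51 mm behind the grasp point.
Start: joints at [0.956, 0.527, 1.433, -0, 1.181, -0.178], TCP at [0.264, 0.566, 0.241] pointing down, gripper open.
Joint ranges: [-3.08, 3.08], [-0.75, 2.2], [0.22, 2.44], [-1.43, 4.57], [0, 2.65], [-2.85, 2.85]. Speed limits (rad/s): [2.79, 2.79, 3.14, 3.14, 3.14, 3.14].

INTERFACE

Orientations are given as a unit quaternion [x, y, z, w].
In Python, from rig import get_obs, camera, hand_in, cut_out gives the robot as it stands.
- The arm moves only by the tool step_arm, never from a script. Its argument "rows" is a list of rows, each a list of 6 numbers: the shift along the world's x, y, z in m, then the turn, a rotation vector about the world's x, y, z in degrees. A call has 1 to 12 rows; each row shifts and turns the commanded pose from where the row before left it; what a row does not reach is not made up. A row lasts 1/8 s, in which the tool goes at most 62.5 mm and 10.7 degrees, less where a joint would pass 70% of its speed; a pose out of reach is approached as far as the arm can. A call is refused whole if a number of a shift passes 0.0625 or a number of a turn 10.7, either way. A call with a gripper value outside its range is refused whole. "jaw" is the finger opening in m, from 0 to 0.087, set as the call begins (left out, the last holds). The fingers move at their own pace and stop on an object; "squeeze" is the grip in N (left out, the last holds). Time passes only in rows, so rows that do not move let the fingers close. It gives the time, the measured TCP pose, the force, the opening and the grip force at its end, in the units of the state.
- get_obs(): the state, without advancing time (a new reading comes with each control period).
- camera(name): name is "scene" or "top"; returns a dict with "pixels" (480x640x3 uint8, blue, green, red), "depth" (480x640 float32, m along the optical axis (not along the pixel's ray), 0 where there is no reading), "fov_y" (degrees; the focal length in pixels is half the picture's height over the tangent of half this angle, whatever the lens; pixels are square), "cx", "cy" (the principal point, pixels), "extrinsics" (4x4, takes a point from camera to world coordinates). Camera axes: x right, y up, looking along -z (the intrinsics and any distortion apply to the point x, -y, -z); pixel columns grow to the right and rows downward; lengths in m; the calibration is good to about 2 mm. A picture is of the moment at which its call begins.
- hand_in(): hands the job in; it is judged then, once.
Trained networks look in the newest picture that a camera, given by its name, has taken for a name from the list of things; names that differ only in an ending like _2 or _b are one class to them, and where a whole thing is asked for, a point or a joint stands for the part that bears it (a point fixed in the world has none). Each returns a list of dicts, best first, with "confidence" (0 to 1); they miss things now and then, are a little off and sometimes report something else, mostly with a low value. They report only what shows in the picture. A call takes as long as a camera call.
- cut_out(label, camera): "region" (480x640 bool, what is visible of it) and "extent" ([centre column, centre row, width, height] in pixels, round what is visible of it).
The state is a dict: "time": time; "q": joint angles; "joint_velocities": joint speeds; "joint_torque": joint torques, N m; "position": TCP position; "tool_rot": TCP orientation; "ft_force": force on the tool from outside, world axes, zero at the start; "moment": the same for the moment, N m; "grip_width": finger opening in m; "grip_force": force on a finger pad.
Only numpy, scipy, OpenCV 4.12 (cv2) and the standard library are available. Lean on these libraries where they do the work, as an engineer would, in place of code of your own. Each camera call takes 0.05 s, during which the arm holds its last target. There are 200 camera calls.

## Working session

There is one attempt and no reset: what is moved stays moved. The work goes in short steps, Python scripts to look and compute and a tool call to move; the robot and the scene stay as the last step left them, time stands still between calls to the robot, and variables do not carry over. Pictures are saved under pics/ and viewed, at most 10 in all, crops included, and the job is handed in when it is done.

Besides the shell and the picture viewer there is one more tool, called after "Emit:" in YAML: its name, and indented under it one key for each argument. step_arm: Moves the arm, as the interface text tells. Its arguments: {"type":"object","properties":{"rows":{"type":"array"},"jaw":{"type":"number"},"squeeze":{"type":"number"}},"required":["rows"]}

```bash
ls; mkdir -p pics; cat > h.py <<'E'
import numpy as np, cv2
from rig import get_obs, camera, hand_in, cut_out
def cloud(c):
    h,w=c["depth"].shape; f=h/2/np.tan(np.radians(c["fov_y"])/2)
    v,u=np.mgrid[:h,:w]; d=c["depth"]
    P=np.stack([(u-c["cx"])/f*d,-(v-c["cy"])/f*d,-d],-1)
    E=np.array(c["extrinsics"]); return P@E[:3,:3].T+E[:3,3]
E
python3 - <<'E'
from h import *
o=get_obs(); print({k:np.round(v,3) for k,v in o.items()})
for n in("scene","top"):
    c=camera(n); cv2.imwrite(f"pics/{n}0.png",c["pixels"]); P=cloud(c)
    print(n,{k:np.round(v,3) for k,v in c.items() if k not in("pixels","depth")})
    np.savez(f"{n}0.npz",P=P,d=c["depth"],px=c["pixels"])
    for l in("console","deck","cover","knob_grip","pin_left","pin_right","tape","tips","red_bottle"):
        try:
            for r in cut_out(l,n)[:2]:
                m=r["region"]&(c["depth"]>0); p=P[m]
                print(l,round(r["confidence"],2),np.round(r["extent"]),np.round(np.median(p,0),3) if len(p) else None, np.round(np.percentile(p,[2,98],axis=0),3).tolist() if len(p) else None)
        except Exception as e: print(l,e)
E
```

```text
pics
{'time': np.float64(0.0), 'q': array([ 0.956,  0.528,  1.434,  0.   ,  1.181, -0.178]), 'joint_velocities': array([ 0.001,  0.   ,  0.   , -0.   , -0.001, -0.002]), 'joint_torque': array([-2.0000e-03, -4.4004e+01, -1.7659e+01,  6.3000e-02,  5.8000e-02,
       -0.0000e+00]), 'position': array([0.264, 0.566, 0.24 ]), 'tool_rot': array([ 0.217,  0.976, -0.001, -0.   ]), 'ft_force': array([-0.201,  0.071, -0.524]), 'moment': array([-0.021, -0.004,  0.009]), 'grip_force': np.float64(0.0), 'grip_width': np.float64(0.087)}
scene {'fov_y': np.float64(42.147), 'cx': np.float64(317.822), 'cy': np.float64(252.109), 'extrinsics': array([[ 0.765,  0.413, -0.495, -0.202],
       [-0.644,  0.511, -0.569, -0.693],
       [ 0.018,  0.754,  0.657,  1.092],
       [ 0.   ,  0.   ,  0.   ,  1.   ]])}
console 0.59 [286. 242. 100.  74.] [0.534 0.281 0.066] [[0.433, 0.177, 0.002], [0.649, 0.403, 0.108]]
deck 0.78 [286. 236. 100.  70.] [0.54  0.286 0.073] [[0.439, 0.181, 0.037], [0.646, 0.403, 0.108]]
cover 0.68 [390. 388.  91.  48.] [ 0.458 -0.183  0.005] [[0.389, -0.264, -0.001], [0.531, -0.092, 0.03
[... 1399 characters left out ...]
.32 [233. 210.  32.  34.] [0.641 0.359 0.109] [[0.622, 0.338, 0.014], [0.675, 0.394, 0.152]]
knob_grip 0.74 [266. 254.  17.  17.] [0.539 0.287 0.094] [[0.521, 0.27, 0.076], [0.561, 0.308, 0.113]]
pin_left 0.71 [267. 251. 112. 111.] [0.546 0.293 0.081] [[0.443, 0.183, 0.04], [0.651, 0.403, 0.11]]
pin_right 0.92 [267. 254. 116. 111.] [0.546 0.294 0.082] [[0.445, 0.185, 0.043], [0.648, 0.402, 0.111]]
tape 0.94 [276. 322.  34.  38.] [0.379 0.272 0.019] [[0.34, 0.236, 0.011], [0.415, 0.31, 0.024]]
tips 0.59 [203. 322.  69.  51.] [0.382 0.448 0.049] [[0.331, 0.383, 0.003], [0.435, 0.511, 0.079]]
red_bottle 0.7 [235. 211.  34.  31.] [0.642 0.359 0.109] [[0.622, 0.338, 0.012], [0.678, 0.396, 0.152]]
```

```bash
python3 - <<'E'
from h import *
t=cv2.imread("pics/top0.png")[170:370,170:540]; s=cv2.imread("pics/scene0.png")[150:430,170:470]
a=cv2.resize(t,(740,400),interpolation=cv2.INTER_CUBIC); cv2.imwrite("pics/t1.png",a)
cv2.imwrite("pics/s1.png",cv2.resize(s,(600,560),interpolation=cv2.INTER_CUBIC))
E
```

```text
(no output)
```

View pics/t1.png

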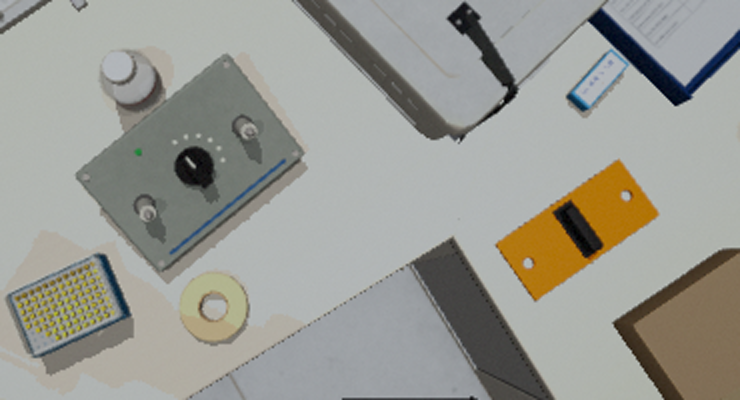

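View pics/s1.png

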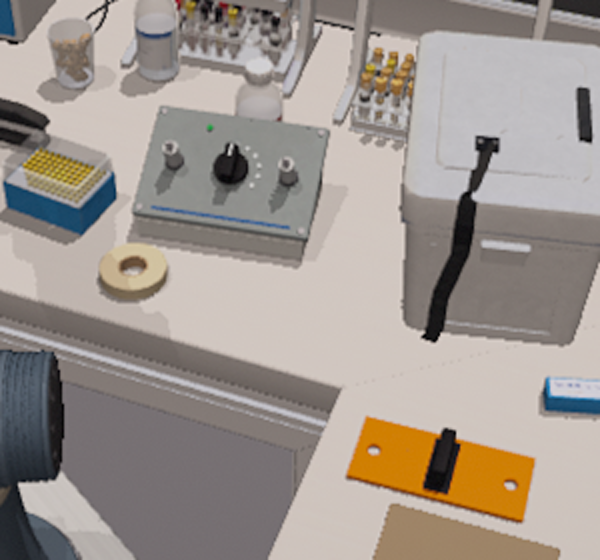

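```bash
cat >> h.py <<'E'
from scipy.optimize import minimize
from scipy.spatial.transform import Rotation as Ro
def fitrect(uv,L,W):
    r=cv2.minAreaRect(uv.astype(np.float32)); B=cv2.boxPoints(r)
    # robust: percentile edges in the best orientation (extents, trimmed)
    best=None
    for a in np.radians(np.arange(-90,90,.1)):
        c,s=np.cos(a),np.sin(a); x=uv@[c,s]; y=uv@[-s,c]
        ex=np.percentile(x,[.7,99.3]); ey=np.percentile(y,[.7,99.3])
        A=(np.ptp(ex))*(np.ptp(ey))
        if np.ptp(ex)<np.ptp(ey) and (best is None or A<best[0]): best=(A,a,ex,ey)
    A,a,ex,ey=best; c,s=np.cos(a),np.sin(a); m=[ex.mean(),ey.mean()]
    return a,np.array([m[0]*c-m[1]*s,m[0]*s+m[1]*c]),np.ptp(ex),np.ptp(ey)
E
cat > m.py <<'E'
from h import *
for n in("scene","top"):
    z=np.load(f"{n}0.npz"); P,px,d=z["P"],z["px"],z["d"]
    g=(d>0)
    tab=g&(P[...,2]<.012)&(P[...,2]>-.012)&(P[...,0]>.4)&(P[...,0]<.65)&(P[...,1]<.4)
    # deck plane
    b=g&(abs(P[...,0]-.54)<.14)&(abs(P[...,1]-.29)<.14)
    n0=np.array([0,0,1.]);Q=P[b]
    rng=np.random.default_rng(0);bst=0
    for _ in range(500):
        a=Q[rng.choice(len(Q),3,0)];v=np.cross(a[1]-a[0],a[2]-a[0]);v/=np.linalg.norm(v)+1e-12
        if v[2]<0:v=-v
        if not .85<v[2]<.95: continue
        k=abs((Q-a[0])@v)<.003
        if k.sum()>bst: bst=k.sum();I=k
    for _ in range(3):
        c=Q[I].mean(0);v=np.linalg.svd(Q[I]-c,full_matrices=False)[2][2];v*=np.sign(v[2]);I=abs((Q-c)@v)<.004
    yaw=np.arctan2(-v[1],-v[0])
    print(n,"tab z",np.median(P[tab][:,2]),"tilt",np.degrees(np.arccos(v[2])),"yaw n",np.degrees(yaw),I.sum())
    X=np.array([np.cos(yaw)*v[2],np.sin(yaw)*v[2],np.hypot(v[0],v[1])]);Y=np.cross(v,X)
    q=Q[I];uv=np.c_[(q-c)@X,(q-c)@Y]
    a,m,l,w=fitrect(uv,.16,.23);ctr=c+X*m[0]+Y*m[1]
    print(" deck rect",np.degrees(a),l,w,"ctr",ctr.round(4))
    a0=a; X,Y=X*np.cos(a)+Y*np.sin(a),Y*np.cos(a)-X*np.sin(a)
    print(" deck X",X.round(4),"Y",Y.round(4),"Z",v.round(4))
    D=np.c_[(Q-ctr)@X,(Q-ctr)@Y,(Q-ctr)@v]
    for s in(1,-1):
        k=(abs(D[:,1]-.075*s)<.02)&(abs(D[:,0])<.02)&(D[:,2]>.03)
        print(" post",s,k.sum(),D[k].mean(0).round(4),D[k][:,2].max().round(4)); k&=D[:,2]>.044;print("  pin",k.sum(),D[k].mean(0).round(4))
    k=(np.hypot(D[:,0],D[:,1])<.03)&(D[:,2]>.026)&(D[:,2]<.038)
    u=D[k];cc=np.cov(u[:,:2].T);e=np.linalg.eigh(cc)[1][:,1]
    print(" knob top",k.sum(),u.mean(0).round(4),"bar ang",np.degrees(np.arctan2(e[1],e[0])))
    # cover
    hsv=cv2.cvtColor(px,cv2.COLOR_BGR2HSV)
    o=g&(abs(hsv[...,0].astype(int)-17)<8)&(hsv[...,1]>170)&(abs(P[...,0]-.46)<.12)&(abs(P[...,1]+.18)<.13)
    q=P[o];a,m,l,w=fitrect(q[:,:2],.084,.19)
    print(" cover",np.degrees(a),m.round(4),l,w,"z",np.median(q[:,2]))
    k=g&(np.hypot(P[...,0]-m[0],P[...,1]-m[1])<.05)&(P[...,2]>.028)&(hsv[...,2]<90)
    q=P[k];e=np.linalg.eigh(np.cov(q[:,:2].T))[1][:,1]
    print(" handle",k.sum(),q.mean(0).round(4),q[:,2].max(),np.degrees(np.arctan2(e[1],e[0])),(q[:,:2]@e).ptp() if hasattr(q,'ptp') else np.ptp(q[:,:2]@e))
E
python3 m.py
```

```text
scene tab z -0.001045298565885644 tilt 25.02142716713772 yaw n 39.2365034844837 3705
 deck rect 54.99999999999176 0.2594197414856566 0.27206156096565776 ctr [0.5251 0.288  0.0647]
 deck X [-0.1156  0.9632  0.2426] Y [-0.9377 -0.0252 -0.3465] Z [-0.3276 -0.2675  0.9061]m.py:29: RuntimeWarning: Mean of empty slice.
  print(" post",s,k.sum(),D[k].mean(0).round(4),D[k][:,2].max().round(4)); k&=D[:,2]>.044;print("  pin",k.sum(),D[k].mean(0).round(4))
  ret = um.true_divide(
Traceback (most recent call last):
  File "m.py", line 29, in <module>
    print(" post",s,k.sum(),D[k].mean(0).round(4),D[k][:,2].max().round(4)); k&=D[:,2]>.044;print("  pin",k.sum(),D[k].mean(0).round(4))
                                                  ~~~~~~~~~~~~~^^
ValueError: zero-size array to reduction operation maximum which has no identity
```

```bash
sed -i 's/b=g&(abs/b=g\&(P[...,2]>.034)\&(abs/' m.py; sed -i 's/    q=Q\[I\];uv/    J=I\&(np.hypot(*(Q-c)[:,:2].T)<.15); q=Q[J];uv/' m.py; python3 m.py
```

```text
scene tab z -0.001045298565885644 tilt 24.909765016511166 yaw n 38.65791248799784 3500
 deck rect -0.30000000000509885 0.1596362359408842 0.22592171923359175 ctr [0.5429 0.2931 0.073 ]
 deck X [0.7115 0.5625 0.4212] Y [-0.621   0.7838  0.0022] Z [-0.3289 -0.2631  0.907 ]
 post 1 54 [-0.0027  0.0737  0.0412] 0.0562
  pin 15 [-0.0009  0.0739  0.0502]
 post -1 58 [-0.0022 -0.0755  0.0413] 0.0552
  pin 18 [-0.0021 -0.0752  0.0482]
 knob top 106 [-0.0023 -0.0003  0.0317] bar ang -179.75425698573508
 cover 32.99999999999301 [ 0.462  -0.1771] 0.08543718848683302 0.18484815853306796 z 0.004463347292829711
 handle 177 [ 0.4585 -0.1788  0.0338] 0.03960809495354667 -147.9304317837554 0.06094836229727518
top tab z 0.0007492569024994955 tilt 24.90240508746568 yaw n 38.28875887757112 5276
 deck rect 0.49999999999485567 0.1570622263341177 0.2257141490446061 ctr [0.5461 0.2919 0.0755]
 deck X [0.7065 0.5688 0.4211] Y [-0.6258  0.78   -0.0037] Z [-0.3305 -0.2609  0.907 ]
 post 1 66 [0.0015 0.0746 0.0411] 0.054
  pin 18 [0.0008 0.0757 0.0482]
 post -1 62 [ 0.0003 -0.0745  0.0415] 0.057
  pin 17 [-0.0011 -0.0743  0.0486]
 knob top 133 [-0.      0.0002  0.0319] bar ang 179.40555671438898
 cover 32.59999999999303 [ 0.4627 -0.1776] 0.0812451599262235 0.18638691962617232 z 0.006489149497806546
 handle 166 [ 0.463  -0.1768  0.036 ] 0.042503515143194726 -147.26301637418032 0.05898256428275278
```

```bash
cat >> h.py <<'E'
a=np.radians(38.5); t=np.radians(25)
C=np.array([.5438,.2922,.0750])
Xd=np.array([np.cos(a)*np.cos(t),np.sin(a)*np.cos(t),np.sin(t)]); Yd=np.array([-np.sin(a),np.cos(a),0]); Zd=np.cross(Xd,Yd)
RD=np.c_[Xd,Yd,Zd]
def dk(x,y,z): return C+RD@np.array([x,y,z])/1e3
FL=np.diag([-1,1,-1.]) # tool z=-Z, tool y=Y
def rep(p=None,R=None,n=1,R0=None,p0=None):
    o=get_obs(); p0=o["position"] if p0 is None else p0; R0=Ro.from_quat(o["tool_rot"]) if R0 is None else Ro.from_matrix(R0)
    d=np.asarray(p)-p0; r=(Ro.from_matrix(R)*R0.inv()).as_rotvec(degrees=True) if R is not None else np.zeros(3)
    print("shift",(d*1e3).round(2),"mm turn",r.round(3),"| per row /%d"%n,(d/n).round(4),(r/n).round(3))
E
python3 - <<'E'
from h import *
R1=RD@FL
rep(dk(0,0,95),R1,12); print(R1.round(3),dk(0,0,34)-dk(0,0,95), Zd)
Rz=Ro.from_rotvec(-72*Zd,degrees=True); print(-Zd*8)
E
```

```text
shift [ 248.02 -299.1   -80.15] mm turn [  3.086 -26.129  62.474] | per row /12 [ 0.0207 -0.0249 -0.0067] [ 0.257 -2.177  5.206]
[[-0.709 -0.623  0.331]
 [-0.564  0.783  0.263]
 [-0.423  0.    -0.906]] [ 0.02017541  0.01604825 -0.05528478] [-0.3307445  -0.26308605  0.90630779]
[ 2.64595599  2.10468843 -7.2504623 ]
```

Emit:
step_arm:
  rows:
    - [0.0207, -0.0249, -0.0067, 0.257, -2.177, 5.206]
    - [0.0207, -0.0249, -0.0067, 0.257, -2.177, 5.206]
    - [0.0207, -0.0249, -0.0067, 0.257, -2.177, 5.206]
    - [0.0207, -0.0249, -0.0067, 0.257, -2.177, 5.206]
    - [0.0207, -0.0249, -0.0067, 0.257, -2.177, 5.206]
    - [0.0207, -0.0249, -0.0067, 0.257, -2.177, 5.206]
    - [0.0207, -0.0249, -0.0067, 0.257, -2.177, 5.206]
    - [0.0207, -0.0249, -0.0067, 0.257, -2.177, 5.206]
    - [0.0207, -0.0249, -0.0067, 0.257, -2.177, 5.206]
    - [0.0207, -0.0249, -0.0067, 0.257, -2.177, 5.206]
    - [0.0207, -0.0249, -0.0067, 0.257, -2.177, 5.206]
    - [0.0207, -0.0249, -0.0067, 0.257, -2.177, 5.206]
  jaw: 0.05

```text
time: 2.5
position: [0.5042, 0.2783, 0.1635]
tool_rot: [-0.305, 0.929, 0.071, 0.197]
ft_force: [-0.3, 0.4, 0.1]
grip_width: 0.0501
grip_force: 0.0
```

Emit:
step_arm:
  rows:
    - [0, 0, 0, 0, 0, 0]
    - [0, 0, 0, 0, 0, 0]

```text
time: 2.75
position: [0.503, 0.2794, 0.1636]
tool_rot: [-0.303, 0.93, 0.071, 0.196]
ft_force: [0.0, -0.3, 0.1]
grip_width: 0.0499
grip_force: 0.0
```

```bash
python3 - <<'E'
from h import *
R1=RD@FL; o=get_obs(); print(o["q"].round(3),o["time"])
rep(dk(0,0,95),R1,1); rep(dk(0,0,34),R1,5)
E
```

```text
[ 0.224  0.484  1.936  0.486  0.379 -2.4  ] 2.75
shift [  9.33 -12.21  -2.47] mm turn [ 0.014 -1.217  2.189] | per row /1 [ 0.0093 -0.0122 -0.0025] [ 0.014 -1.217  2.189]
shift [ 29.51   3.84 -57.75] mm turn [ 0.014 -1.217  2.189] | per row /5 [ 0.0059  0.0008 -0.0116] [ 0.003 -0.243  0.438]
```

Emit:
step_arm:
  rows:
    - [0.0047, -0.0061, -0.0012, 0.007, -0.608, 1.094]
    - [0.0046, -0.0061, -0.0013, 0.007, -0.609, 1.095]
    - [0, 0, 0, 0, 0, 0]
    - [0.005, 0.004, -0.0138, 0, 0, 0]
    - [0.005, 0.004, -0.0138, 0, 0, 0]
    - [0.005, 0.004, -0.0138, 0, 0, 0]
    - [0.0052, 0.004, -0.0139, 0, 0, 0]
    - [0, 0, 0, 0, 0, 0]

```text
time: 3.75
position: [0.5323, 0.2836, 0.104]
tool_rot: [-0.323, 0.922, 0.071, 0.203]
ft_force: [-1.2, -0.1, -0.1]
grip_width: 0.05
grip_force: 0.0
```

```bash
python3 - <<'E'
from h import *
R1=RD@FL; o=get_obs(); print(o["q"].round(3),o["time"])
rep(dk(0,0,34),R1)
for n in("scene","top"):
    c=camera(n); cv2.imwrite(f"pics/{n}1.png",c["pixels"])
a=cv2.imread("pics/scene1.png")[180:290,220:350];b=cv2.imread("pics/top1.png")[195:305,200:330]
cv2.imwrite("pics/k1.png",cv2.resize(np.hstack([a,b]),(780,330),interpolation=cv2.INTER_CUBIC))
E
```

```text
[ 0.213  0.624  1.914  0.742  0.281 -2.716] 3.75
shift [ 0.29 -0.39  1.86] mm turn [ 0.037 -0.1   -0.088] | per row /1 [ 0.0003 -0.0004  0.0019] [ 0.037 -0.1   -0.088]
```

View pics/k1.png

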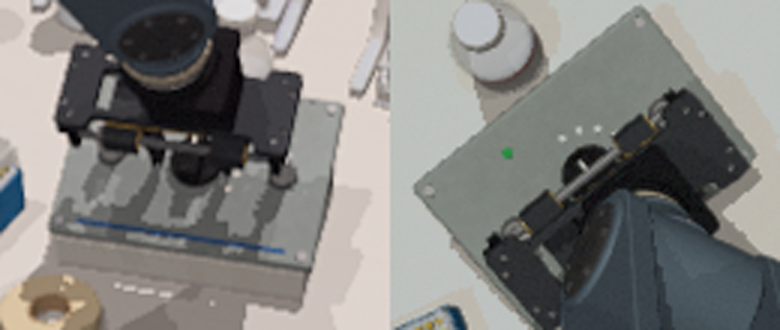

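The gripper straddles the knob bar (about (190,165) left, (580,175) right), with the pins clear of the fingers. Close gently.

Emit:
step_arm:
  rows:
    - [0, 0, 0.001, 0, 0, 0]
    - [0, 0, 0, 0, 0, 0]
    - [0, 0, 0, 0, 0, 0]
    - [0, 0, 0, 0, 0, 0]
    - [0, 0, 0, 0, 0, 0]
  jaw: 0.01
  squeeze: 15

```text
time: 4.47
position: [0.5325, 0.2833, 0.1069]
tool_rot: [-0.322, 0.921, 0.072, 0.204]
ft_force: [-1.9, 2.0, 1.8]
grip_width: 0.0159
grip_force: 15.0
```

Emit:
step_arm:
  rows:
    - [0, 0, 0, 2.646, 2.105, -7.25]
    - [0, 0, 0, 2.646, 2.105, -7.25]
    - [0, 0, 0, 2.646, 2.105, -7.25]
    - [0, 0, 0, 0, 0, 0]

```text
time: 4.97
position: [0.5322, 0.2838, 0.1069]
tool_rot: [-0.125, 0.968, 0.113, 0.185]
ft_force: [-2.3, 4.4, 3.5]
grip_width: 0.0159
grip_force: 15.0
```

```bash
cat > s.py <<'E'
from h import *
o=get_obs(); R=Ro.from_quat(o["tool_rot"]).as_matrix(); R0=RD@FL
print("t",o["time"],"q",o["q"].round(3)); print("deckpos",(RD.T@(o["position"]-C)*1e3).round(2),"rot in deck",Ro.from_matrix(RD.T@R@FL).as_rotvec(degrees=True).round(2))
print("F deck",(RD.T@o["ft_force"]).round(1),"F tool",(R.T@o["ft_force"]).round(1),"M tool",(R.T@o["moment"]).round(2),o["grip_width"].round(4))
E
python3 s.py
```

```text
t 4.975 q [ 0.213  0.619  1.913  0.736  0.285 -2.292]
deckpos [ 0.55  0.66 34.93] rot in deck [ 1.000e-01  1.000e-02 -2.382e+01]Traceback (most recent call last):
  File "s.py", line 4, in <module>
    print("F deck",(RD.T@o["ft_force"]).round(1),"F tool",(R.T@o["ft_force"]).round(1),"M tool",(R.T@o["moment"]).round(2),o["grip_width"].round(4))
                                                                                                                           ^^^^^^^^^^^^^^^^^^^^^
AttributeError: 'float' object has no attribute 'round'
```

Emit:
step_arm:
  rows:
    - [0, 0, 0, 2.646, 2.105, -7.25]
    - [0, 0, 0, 2.646, 2.105, -7.25]
    - [0, 0, 0, 2.646, 2.105, -7.25]
    - [0, 0, 0, 2.646, 2.105, -7.25]
    - [0, 0, 0, 2.646, 2.105, -7.25]
    - [0, 0, 0, 2.646, 2.105, -7.25]
    - [0, 0, 0, 0, 0, 0]
    - [0, 0, 0, 0, 0, 0]

```text
time: 5.98
position: [0.5324, 0.2851, 0.1073]
tool_rot: [0.279, 0.936, 0.179, 0.123]
ft_force: [-1.1, 10.1, 3.8]
grip_width: 0.0158
grip_force: 15.0
```

```bash
sed -i 's/,o\["grip_width"\].round(4)//' s.py; python3 s.py
```

```text
t 5.975 q [ 0.214  0.618  1.912  0.734  0.288 -1.452]
deckpos [ 1.55  1.51 34.96] rot in deck [  0.19   0.08 -71.74]
F deck [6.5 8.6 1.1] F tool [ 6.1  8.9 -1.1] M tool [-1.23  1.19  0.03]
```

Emit:
step_arm:
  rows:
    - [0.0006, 0.0005, 0.0003, 0, 0, 0]
    - [0.0006, 0.0005, 0.0004, 0, 0, 0]
    - [0, 0, 0, 0, 0, 0]

```text
time: 6.35
position: [0.5325, 0.2852, 0.1074]
tool_rot: [0.279, 0.936, 0.178, 0.122]
ft_force: [-3.6, 6.7, 3.9]
grip_width: 0.0159
grip_force: 15.0
```

```bash
python3 s.py
```

```text
t 6.35 q [ 0.215  0.618  1.91   0.722  0.29  -1.44 ]
deckpos [ 1.7   1.55 34.95] rot in deck [  0.11   0.19 -71.74]
F deck [2.8 7.5 3. ] F tool [ 6.2  5.  -2.9] M tool [-0.52  1.03 -0.04]
```

Emit:
step_arm:
  rows:
    - [0, 0, 0, 0, 0, 0]
    - [0, 0, 0, 0, 0, 0]
    - [0, 0, 0, 0, 0, 0]
    - [-0.0066, -0.0053, 0.0181, 0, 0, 0]
    - [-0.0132, -0.0105, 0.0363, 0, 0, 0]
    - [-0.0132, -0.0105, 0.0363, 0, 0, 0]
    - [0, -0.02, 0.04, 0, 0, 0]
    - [0, -0.04, 0.01, 0, 0, 0]
    - [0, -0.05, 0, 0, 0, 0]
    - [0, -0.05, 0, 0, 0, 0]
  jaw: 0.045

```text
time: 7.6
position: [0.5012, 0.0961, 0.2486]
tool_rot: [0.28, 0.935, 0.177, 0.125]
ft_force: [0.5, 0.5, 1.3]
grip_width: 0.0451
grip_force: 0.0
```

```bash
sed -i 's/C=np.array.*/C=np.array([.5438,.2922,.0750])/; /^RD=/a C=C+.002*Xd' h.py
python3 - <<'E'
from h import *
o=get_obs(); print(o["q"].round(3),o["position"].round(4),o["tool_rot"].round(3))
im=[]
for n,(v,u) in(("scene",(180,220)),("top",(195,200))):
    c=camera(n); im.append(c["pixels"][v:v+110,u:u+130]); P=cloud(c); D=(P-C)@RD*1e3
    k=(c["depth"]>0)&(np.hypot(D[...,0],D[...,1])<28)&(abs(D[...,2]-31.5)<3.5); q=D[k]
    e=np.linalg.eigh(np.cov(q[:,:2].T))[1][:,1]; print(n,k.sum(),q.mean(0).round(1),np.degrees(np.arctan2(e[1],e[0])).round(1))
cv2.imwrite("pics/k2.png",cv2.resize(np.hstack(im),(780,330),interpolation=cv2.INTER_CUBIC))
E
```

```text
[-0.225  0.267  1.975  0.545  0.69  -1.602] [0.5012 0.0961 0.2486] [0.28  0.935 0.177 0.125]
scene 79 [-3.5 -0.3 31. ] 108.2
top 117 [-0.6 -1.4 31.5] 107.6
```

View pics/k2.png

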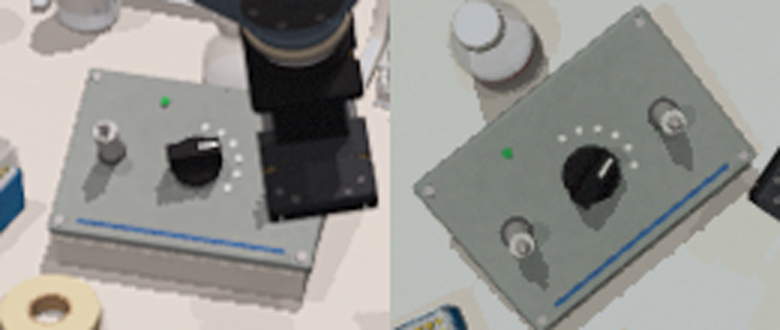

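```bash
python3 - <<'E'
from h import *
z=np.load("top0.npz");P=z["P"][z["d"]>0]
cc=np.array([.4630,-.1765]);yaw=np.radians(32.6)
cx=np.array([np.cos(yaw),np.sin(yaw)]);cy=np.array([-cx[1],cx[0]])
d=P[:,:2]-cc;u=d@cx;v=d@cy
for lim in((.05,.11),(.07,.12)):
    k=(abs(u)<lim[0])&(abs(v)<lim[1])&(P[:,2]>.045);print(lim,k.sum(),P[k].max(0) if k.any() else "")
k=(abs(P[:,0]-.45)<.2)&(abs(P[:,1])<.3)&(P[:,2]>.06)&(P[:,1]<.08);q=P[k]
for y0 in np.arange(-.3,.08,.05):
    s=q[(q[:,1]>=y0)&(q[:,1]<y0+.05)];print(y0.round(2),len(s),s[:,0].min().round(3) if len(s) else"",s[:,0].max().round(3) if len(s) else"",s[:,2].max().round(3) if len(s) else"")
cX=np.r_[cx,0];cY=np.r_[cy,0];R2=np.c_[cX,-cY,[0,0,-1]]
print(np.linalg.det(R2)); rep(np.r_[cc,.13],R2,15); np.save("R2.npy",R2)
E
```

```text
(0.05, 0.11) 0 
(0.07, 0.12) 0 
-0.3 1363 0.25 0.402 0.092
-0.25 424 0.289 0.37 0.09
-0.2 0   
-0.15 64 0.629 0.65 0.236
-0.1 529 0.583 0.65 0.246
-0.05 1024 0.551 0.65 0.247
-0.0 1110 0.555 0.65 0.242
0.05 343 0.605 0.65 0.239
0.9999999999999999
shift [ -39.76 -269.23 -118.42] mm turn [   9.722   27.937 -111.495] | per row /15 [-0.0027 -0.0179 -0.0079] [ 0.648  1.862 -7.433]
```

Emit:
step_arm:
  rows:
    - [-0.02, 0, 0.018, 0.648, 1.862, -7.433]
    - [-0.02, 0, 0.018, 0.648, 1.862, -7.433]
    - [-0.02, 0, 0.015, 0.648, 1.862, -7.433]
    - [-0.01, -0.02, 0, 0.648, 1.862, -7.433]
    - [0, -0.025, 0, 0.648, 1.862, -7.433]
    - [0, -0.025, 0, 0.648, 1.862, -7.433]
    - [0, -0.025, 0, 0.648, 1.862, -7.433]
    - [0, -0.025, 0, 0.648, 1.862, -7.433]
    - [0, -0.025, 0, 0.648, 1.862, -7.433]
    - [0, -0.025, 0, 0.648, 1.862, -7.433]
    - [0, -0.025, 0, 0.648, 1.862, -7.433]
    - [0.007, -0.025, -0.01, 0.648, 1.862, -7.433]

```text
time: 9.2
position: [0.4383, -0.1226, 0.2894]
tool_rot: [0.886, 0.461, 0.045, 0.029]
ft_force: [1.3, 0.4, -0.5]
grip_width: 0.0448
grip_force: 0.0
```

Emit:
step_arm:
  rows:
    - [0.007, -0.025, -0.02, 0.648, 1.862, -7.433]
    - [0.008, -0.025, -0.02, 0.648, 1.862, -7.433]
    - [0, 0, -0.02, 0.648, 1.862, -7.433]
    - [0, 0, 0, 0, 0, 0]
    - [0, 0, 0, 0, 0, 0]

```text
time: 9.82
position: [0.4532, -0.1718, 0.2294]
tool_rot: [0.959, 0.285, 0.003, -0.0]
ft_force: [0.1, -0.1, -0.3]
grip_width: 0.0451
grip_force: 0.0
```

```bash
python3 - <<'E'
from h import *
R2=np.load("R2.npy");o=get_obs(); print(o["q"].round(3),o["time"])
rep([.4630,-.1765,.09],R2,5); rep([.4630,-.1765,.029],R2,5)
E
```

```text
[-0.597  0.355  1.793  0.006  0.989  0.394] 9.825
shift [   9.83   -4.7  -139.4 ] mm turn [-0.108  0.352 -0.459] | per row /5 [ 0.002  -0.0009 -0.0279] [-0.022  0.07  -0.092]
shift [   9.83   -4.7  -200.4 ] mm turn [-0.108  0.352 -0.459] | per row /5 [ 0.002  -0.0009 -0.0401] [-0.022  0.07  -0.092]
```

Emit:
step_arm:
  rows:
    - [0.002, -0.0009, -0.0279, -0.022, 0.07, -0.092]
    - [0.002, -0.0009, -0.0279, -0.022, 0.07, -0.092]
    - [0.002, -0.0009, -0.0279, -0.022, 0.07, -0.092]
    - [0.002, -0.0009, -0.0279, -0.022, 0.07, -0.092]
    - [0.0018, -0.0011, -0.0279, -0.022, 0.07, -0.092]
    - [0, 0, -0.02, 0, 0, 0]
    - [0, 0, -0.02, 0, 0, 0]
    - [0, 0, -0.011, 0, 0, 0]
    - [0, 0, 0, 0, 0, 0]
    - [0, 0, 0, 0, 0, 0]

```text
time: 11.08
position: [0.4635, -0.1773, 0.0394]
tool_rot: [0.96, 0.28, 0.0, 0.001]
ft_force: [-0.9, -0.4, -0.7]
grip_width: 0.0449
grip_force: 0.0
```

```bash
python3 - <<'E'
from h import *
R2=np.load("R2.npy"); rep([.4630,-.1765,.029],R2); print(get_obs()["ft_force"].round(1))
im=[]
for n,(v,u) in(("scene",(330,330)),("top",(230,400))):
    c=camera(n); im.append(c["pixels"][v:v+110,u:u+130])
cv2.imwrite("pics/g1.png",cv2.resize(np.hstack(im),(780,330),interpolation=cv2.INTER_CUBIC))
E
```

```text
shift [ -0.46   0.8  -10.39] mm turn [0.048 0.058 0.127] | per row /1 [-0.0005  0.0008 -0.0104] [0.048 0.058 0.127]
[-0.9 -0.4 -0.7]
```

View pics/g1.png

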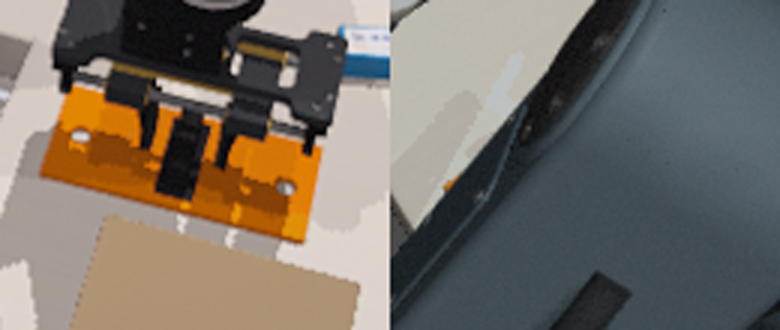

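The fingers straddle the handle (about (180,150)). Descend the last 10 mm and grip.

Emit:
step_arm:
  rows:
    - [-0.0003, 0.0004, -0.005, 0, 0, 0.06]
    - [-0.0002, 0.0004, -0.0054, 0, 0, 0.06]
    - [0, 0, 0, 0, 0, 0]

```text
time: 11.55
position: [0.462, -0.176, 0.0276]
tool_rot: [0.96, 0.28, -0.001, -0.001]
ft_force: [0.0, -0.7, -0.3]
grip_width: 0.0447
grip_force: 0.0
```

Emit:
step_arm:
  rows:
    - [0, 0, 0, 0, 0, 0]
    - [0, 0, 0, 0, 0, 0]
    - [0, 0, 0, 0, 0, 0]
    - [0, 0, 0, 0, 0, 0]
    - [0, 0, 0, 0, 0, 0]
  jaw: 0.0
  squeeze: 30

```text
time: 12.18
position: [0.4626, -0.1764, 0.0283]
tool_rot: [0.96, 0.28, -0.0, 0.0]
ft_force: [0.1, -0.1, 0.9]
grip_width: 0.0156
grip_force: 30.0
```

Emit:
step_arm:
  rows:
    - [0, 0, 0.005, 0, 0, 0]
    - [0, 0, 0.015, 0, 0, 0]
    - [0, 0, 0.03, 0, 0, 0]
    - [0, 0, 0.04, 0, 0, 0]
    - [-0.005, 0.005, 0.04, 0, 0, 0]
    - [-0.01, 0.01, 0.04, 0, 0, 0]
    - [-0.01, 0.02, 0.04, 0, 0, 0]
    - [-0.01, 0.03, 0.03, 0, 0, 0]
    - [-0.01, 0.035, 0.02, 0, 0, 0]
    - [-0.005, 0.035, 0.01, 0, 0, 0]
    - [0, 0.035, 0, 0, 0, 0]
    - [0, 0.035, 0, 0, 0, 0]

```text
time: 13.68
position: [0.4114, 0.03, 0.2992]
tool_rot: [0.96, 0.28, 0.0, 0.0]
ft_force: [0.1, -0.3, -1.4]
grip_width: 0.0158
grip_force: 30.0
```

```bash
python3 - <<'E'
from h import *
R3=RD@np.diag([1,-1,-1.]); o=get_obs(); print(o["q"].round(3),o["position"],o["grip_width"])
rep(dk(0,0,120),R3,12)
E
```

```text
[-0.2    0.155  1.853  0.     1.133  0.803] [0.41143781 0.02998498 0.29916569] 0.015810396024965912
shift [  94.09  231.77 -114.56] mm turn [ 14.536 -20.313   5.862] | per row /12 [ 0.0078  0.0193 -0.0095] [ 1.211 -1.693  0.488]
```

Emit:
step_arm:
  rows:
    - [0, 0.025, 0, 1.211, -1.693, 0.488]
    - [0, 0.03, 0, 1.211, -1.693, 0.488]
    - [0, 0.03, 0, 1.211, -1.693, 0.488]
    - [0, 0.03, 0, 1.211, -1.693, 0.488]
    - [0.004, 0.03, 0, 1.211, -1.693, 0.488]
    - [0.01, 0.025, -0.01, 1.211, -1.693, 0.488]
    - [0.015, 0.02, -0.02, 1.211, -1.693, 0.488]
    - [0.015, 0.015, -0.02, 1.211, -1.693, 0.488]
    - [0.015, 0.012, -0.02, 1.211, -1.693, 0.488]
    - [0.015, 0.01, -0.02, 1.211, -1.693, 0.488]
    - [0.012, 0.003, -0.014, 1.211, -1.693, 0.488]
    - [0.008, 0.002, -0.01, 1.211, -1.693, 0.488]

```text
time: 15.18
position: [0.5061, 0.261, 0.1842]
tool_rot: [0.921, 0.323, 0.204, -0.072]
ft_force: [-0.5, 0.2, -2.1]
grip_width: 0.0157
grip_force: 30.0
```

Emit:
step_arm:
  rows:
    - [0, 0, 0, 0, 0, 0]
    - [0, 0, 0, 0, 0, 0]

```text
time: 15.42
position: [0.5062, 0.2608, 0.1849]
tool_rot: [0.922, 0.322, 0.204, -0.072]
ft_force: [-0.4, -0.1, -2.3]
grip_width: 0.0158
grip_force: 30.0
```

```bash
python3 - <<'E'
from h import *
R3=RD@np.diag([1,-1,-1.]); o=get_obs(); print(o["q"].round(3),o["time"]); R=Ro.from_quat(o["tool_rot"]).as_matrix()
rep(dk(0,0,120),R3,1)
im=[]
for n,(v,u) in(("scene",(150,200)),("top",(180,190))):
    c=camera(n); im.append(c["pixels"][v:v+160,u:u+160]); P=cloud(c); np.savez(f"{n}2.npz",P=P,d=c["depth"],px=c["pixels"])
    T=(P-o["position"])@R*1e3   # tool frame
    hsv=cv2.cvtColor(c["pixels"],cv2.COLOR_BGR2HSV)
    k=(c["depth"]>0)&(abs(hsv[...,0].astype(int)-17)<8)&(hsv[...,1]>150)&(abs(T[...,2]-22)<15)&(abs(T[...,0])<70)&(abs(T[...,1])<120)
    q=T[k]; print(n,k.sum(),"z",np.percentile(q[:,2],[5,50,95]).round(1),"x",np.percentile(q[:,0],[1,99]).round(1),"y",np.percentile(q[:,1],[1,99]).round(1))
    for y in range(-90,90,20):
        s=q[(q[:,1]>=y)&(q[:,1]<y+20)]
        if len(s)>10: print(y,len(s),np.percentile(s[:,0],[2,98]).round(1),s[:,2].mean().round(1))
cv2.imwrite("pics/h1.png",cv2.resize(np.hstack(im),(800,400),interpolation=cv2.INTER_CUBIC))
E
```

```text
[0.175 0.438 1.941 0.512 0.425 0.639] 15.425
shift [-0.62  0.96 -0.33] mm turn [ 0.004 -0.052 -0.044] | per row /1 [-0.0006  0.001  -0.0003] [ 0.004 -0.052 -0.044]
scene 1317 z [18.1 23.1 27.8] x [-43.4  36.8] y [-92.6  92.8]
-90 154 [-41.9  27. ] 22.9
-70 132 [-41.9   0.6] 23.0
-50 129 [-41.4   1.5] 23.1
-30 99 [-42.9   0. ] 22.6
-10 38 [-43.3 -33.7] 23.3
10 146 [-43.1  27.1] 23.2
30 176 [-41.9  25.6] 23.2
50 141 [-41.9   5. ] 23.1
70 214 [-41.2  40. ] 23.3
top 1304 z [18.3 21.5 24.7] x [-39.   42.6] y [-91.3  93.5]
-90 140 [ 7.9 42.2] 21.6
-70 173 [-7.2 42.3] 21.5
-50 129 [ 2.3 42.2] 21.7
-30 111 [15. 42.] 21.1
-10 39 [34.7 42.6] 22.0
10 102 [15.9 42.3] 21.4
30 157 [-39.2  41.7] 21.4
50 250 [-39.7  41.8] 21.4
70 147 [-30.6  42.2] 21.5
```

View pics/h1.png

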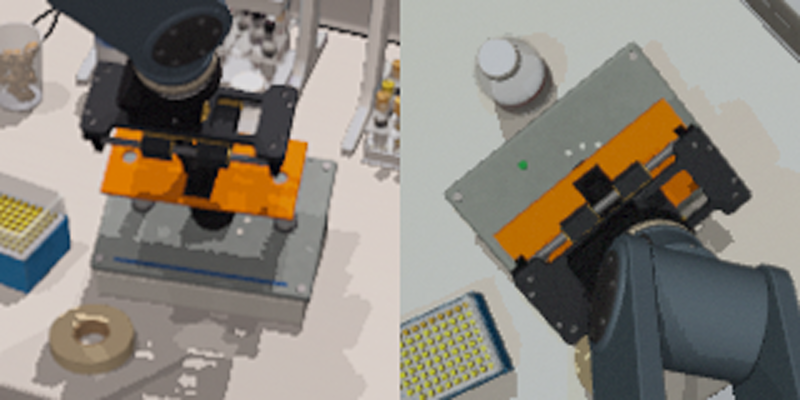

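```bash
python3 - <<'E'
from h import *
R3=RD@np.diag([1,-1,-1.]); rep(dk(-1.4,0,88),R3,4); print(-Zd*2e-3)
E
sed -i 's/R0=RD@FL/pass/; s/@FL)/@np.diag([1,-1,-1.]))/' s.py
```

```text
shift [  8.65   8.47 -30.15] mm turn [-0.004  0.008 -0.053] | per row /4 [ 0.0022  0.0021 -0.0075] [-0.001  0.002 -0.013]
[ 0.00066149  0.00052617 -0.00181262]
```

Emit:
step_arm:
  rows:
    - [0.0022, 0.0021, -0.0075, 0, 0, 0]
    - [0.0022, 0.0021, -0.0075, 0, 0, 0]
    - [0.0022, 0.0021, -0.0075, 0, 0, 0]
    - [0.0021, 0.0021, -0.0076, 0, 0, 0]
    - [0, 0, 0, 0, 0, 0]
    - [0, 0, 0, 0, 0, 0]

```text
time: 16.27
position: [0.5151, 0.2691, 0.1539]
tool_rot: [0.922, 0.322, 0.204, -0.072]
ft_force: [-0.1, -0.4, -2.6]
grip_width: 0.0156
grip_force: 30.0
```

```bash
python3 s.py; python3 - <<'E'
from h import *
R3=RD@np.diag([1,-1,-1.]); rep(dk(-1.4,0,80),R3)
im=[]
for n,(v,u) in(("scene",(180,210)),("top",(190,200))):
    c=camera(n); im.append(c["pixels"][v:v+120,u:u+130])
cv2.imwrite("pics/h2.png",cv2.resize(np.hstack(im),(800,369),interpolation=cv2.INTER_CUBIC))
E
```

```text
t 16.275 q [0.189 0.508 1.938 0.588 0.362 0.569]
deckpos [-2.   -0.19 87.1 ] rot in deck [0.04 0.06 0.01]
F deck [-1.4 -0.3 -2.2] F tool [-1.4  0.3  2.2] M tool [-0.01 -0.49 -0.  ]
shift [ 2.66  2.35 -6.18] mm turn [ 0.009 -0.07  -0.028] | per row /1 [ 0.0027  0.0024 -0.0062] [ 0.009 -0.07  -0.028]
```

View pics/h2.png

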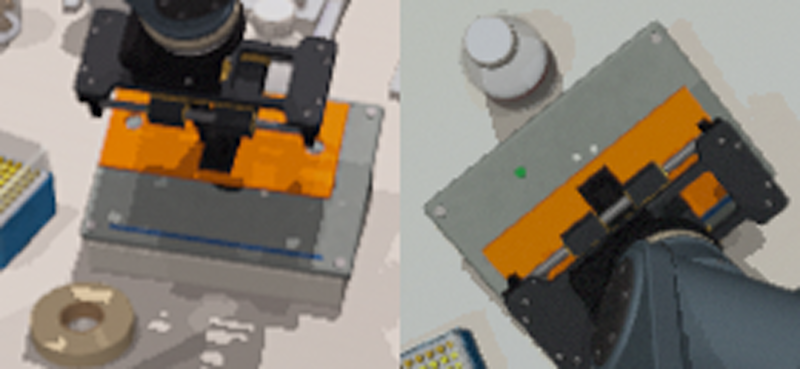

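The cover hovers square over the pins (the left hole shows at about (132,120), the right one near (315,148)). Go down slowly, feeling for contact.

Emit:
step_arm:
  rows:
    - [0.0009, 0.0008, -0.002, 0, 0, 0]
    - [0.0009, 0.0008, -0.0021, 0, 0, 0]
    - [0.0009, 0.0008, -0.0021, 0, 0, 0]
    - [0, 0, 0, 0, 0, 0]

```text
time: 16.88
position: [0.5178, 0.2716, 0.1476]
tool_rot: [0.922, 0.322, 0.204, -0.072]
ft_force: [0.1, 0.4, -2.1]
grip_width: 0.0156
grip_force: 30.0
```

```bash
python3 s.py
```

```text
t 16.875 q [0.194 0.524 1.934 0.603 0.351 0.558]
deckpos [-1.390e+00  5.000e-02  7.984e+01] rot in deck [0.05 0.07 0.01]
F deck [-0.6  0.3 -2. ] F tool [-0.6 -0.3  2. ] M tool [ 0.   -0.53 -0.03]
```

Emit:
step_arm:
  rows:
    - [0.0007, 0.0005, -0.0018, 0, 0, 0]
    - [0.0007, 0.0005, -0.0018, 0, 0, 0]
    - [0, 0, 0, 0, 0, 0]

```text
time: 17.25
position: [0.5192, 0.2725, 0.144]
tool_rot: [0.922, 0.322, 0.204, -0.072]
ft_force: [0.5, 0.3, -0.9]
grip_width: 0.0158
grip_force: 30.0
```

```bash
python3 s.py
```

```text
t 17.25 q [0.195 0.532 1.932 0.612 0.345 0.548]
deckpos [-1.370e+00 -5.000e-02  7.589e+01] rot in deck [0.05 0.07 0.  ]
F deck [ 0.1 -0.1 -1.1] F tool [0.1 0.1 1.1] M tool [-0.   -0.54 -0.03]
```

Emit:
step_arm:
  rows:
    - [0.0005, 0.0004, -0.0014, 0, 0, 0]
    - [0.0005, 0.0004, -0.0014, 0, 0, 0]
    - [0, 0, 0, 0, 0, 0]

```text
time: 17.62
position: [0.5202, 0.2733, 0.1413]
tool_rot: [0.922, 0.322, 0.204, -0.072]
ft_force: [-0.0, 0.4, -1.5]
grip_width: 0.0159
grip_force: 30.0
```

```bash
python3 s.py
```

```text
t 17.625 q [0.196 0.539 1.931 0.62  0.34  0.541]
deckpos [-1.360e+00 -7.000e-02  7.287e+01] rot in deck [0.04 0.06 0.01]
F deck [-0.4  0.3 -1.4] F tool [-0.4 -0.3  1.4] M tool [-0.01 -0.49 -0.02]
```

Emit:
step_arm:
  rows:
    - [0.0005, 0.0004, -0.0014, 0, 0, 0]
    - [0.0005, 0.0004, -0.0014, 0, 0, 0]
    - [0, 0, 0, 0, 0, 0]

```text
time: 18.0
position: [0.5212, 0.2741, 0.1385]
tool_rot: [0.922, 0.322, 0.204, -0.072]
ft_force: [0.1, -0.6, -0.5]
grip_width: 0.0158
grip_force: 30.0
```

```bash
python3 s.py
```

```text
t 18.0 q [0.198 0.545 1.93  0.628 0.335 0.534]
deckpos [-1.38 -0.08 69.78] rot in deck [0.05 0.06 0.01]
F deck [-0.5 -0.6 -0.4] F tool [-0.5  0.6  0.4] M tool [ 0.04 -0.51  0.02]
```

Emit:
step_arm:
  rows:
    - [0.0003, 0.0002, -0.0008, 0, 0, 0]
    - [0, 0, 0, 0, 0, 0]

```text
time: 18.25
position: [0.5215, 0.2743, 0.1378]
tool_rot: [0.922, 0.322, 0.204, -0.072]
ft_force: [0.1, -0.2, -2.1]
grip_width: 0.0162
grip_force: 30.0
```

Emit:
step_arm:
  rows:
    - [0.0003, 0.0002, -0.0008, 0, 0, 0]
    - [0, 0, 0, 0, 0, 0]

```text
time: 18.5
position: [0.5218, 0.2745, 0.137]
tool_rot: [0.922, 0.322, 0.204, -0.072]
ft_force: [0.1, 0.5, -1.3]
grip_width: 0.0157
grip_force: 30.0
```

```bash
python3 s.py
```

```text
t 18.5 q [0.198 0.549 1.929 0.633 0.332 0.529]
deckpos [-1.32 -0.16 68.12] rot in deck [0.04 0.05 0.01]
F deck [-0.2  0.3 -1.3] F tool [-0.2 -0.3  1.3] M tool [ 0.09 -0.56 -0.02]
```

Emit:
step_arm:
  rows:
    - [0.0002, 0.0001, -0.0005, 0, 0, 0]
    - [0, 0, 0, 0, 0, 0]

```text
time: 18.75
position: [0.522, 0.2746, 0.1365]
tool_rot: [0.922, 0.322, 0.204, -0.072]
ft_force: [0.9, -1.1, -2.4]
grip_width: 0.0158
grip_force: 30.0
```

Emit:
step_arm:
  rows:
    - [0.0002, 0.0001, -0.0005, 0, 0, 0]
    - [0, 0, 0, 0, 0, 0]

```text
time: 19.0
position: [0.5222, 0.2747, 0.1362]
tool_rot: [0.922, 0.322, 0.204, -0.072]
ft_force: [-0.2, -0.6, 0.1]
grip_width: 0.0159
grip_force: 30.0
```

Emit:
step_arm:
  rows:
    - [0.0002, 0.0001, -0.0005, 0, 0, 0]
    - [0, 0, 0, 0, 0, 0]

```text
time: 19.25
position: [0.5222, 0.2747, 0.1362]
tool_rot: [0.922, 0.322, 0.204, -0.072]
ft_force: [-2.9, -1.9, 6.4]
grip_width: 0.016
grip_force: 30.0
```

```bash
python3 s.py
```

```text
t 19.25 q [0.199 0.551 1.929 0.637 0.33  0.525]
deckpos [-1.34 -0.22 67.19] rot in deck [0.03 0.02 0.02]
F deck [-0.4  0.3  7.3] F tool [-0.4 -0.3 -7.3] M tool [-0.06 -0.7  -0.01]
```

Symmetric, purely normal contact: the plate sits on both shoulders. Let go and back out along the deck normal.

Emit:
step_arm:
  rows:
    - [0, 0, 0, 0, 0, 0]
    - [0, 0, 0, 0, 0, 0]
    - [0, 0, 0, 0, 0, 0]
    - [0, 0, 0, 0, 0, 0]
  jaw: 0.045

```text
time: 19.75
position: [0.5225, 0.2749, 0.1355]
tool_rot: [0.922, 0.322, 0.204, -0.072]
ft_force: [-0.2, -0.5, -0.2]
grip_width: 0.043
grip_force: 0.0
```

Emit:
step_arm:
  rows:
    - [-0.0033, -0.0026, 0.0091, 0, 0, 0]
    - [-0.0066, -0.0053, 0.0181, 0, 0, 0]
    - [-0.0132, -0.0105, 0.0363, 0, 0, 0]
    - [-0.0132, -0.0105, 0.0363, 0, 0, 0]
    - [0, -0.03, 0.04, 0, 0, 0]
    - [0, -0.05, 0.01, 0, 0, 0]
    - [0, -0.05, 0, 0, 0, 0]
    - [0, -0.05, 0, 0, 0, 0]
    - [-0.02, -0.05, 0, 0, 0, 0]
    - [0, 0, 0, 0, 0, 0]

```text
time: 21.0
position: [0.4657, 0.0122, 0.2858]
tool_rot: [0.923, 0.319, 0.204, -0.07]
ft_force: [-0.3, -0.0, 0.2]
grip_width: 0.045
grip_force: 0.0
```

```bash
python3 - <<'E'
from h import *
o=get_obs();print(o["time"],o["position"].round(3),o["ft_force"].round(1))
im=[]
for n,(v,u) in(("scene",(180,210)),("top",(190,200))):
    c=camera(n); im.append(c["pixels"][v:v+120,u:u+130]); P=cloud(c); D=(P-C)@RD*1e3
    hsv=cv2.cvtColor(c["pixels"],cv2.COLOR_BGR2HSV)
    k=(c["depth"]>0)&(abs(hsv[...,0].astype(int)-17)<8)&(hsv[...,1]>170)&(abs(D[...,0])<60)&(abs(D[...,1])<110)&(abs(D[...,2]-45)<12)
    q=D[k]; A=np.c_[q[:,:2],np.ones(len(q))]; f=np.linalg.lstsq(A,q[:,2],rcond=None)[0]
    dk_=(c["depth"]>0)&(abs(D[...,0])<75)&(abs(D[...,0])>50)&(abs(D[...,1])<105)&(abs(D[...,2])<6); g=D[dk_]
    print(n,k.sum(),"tilt deg",np.degrees(f[:2]).round(2),"top h",f[2].round(1),"deck h",np.median(g[:,2]).round(1),"x",np.percentile(q[:,0],[1,99]).round(1),"y",np.percentile(q[:,1],[1,99]).round(1))
    for l in("tape","tips","red_bottle"):
        r=cut_out(l,n)
        if r: print(l,np.median(P[r[0]["region"]&(c["depth"]>0)],0).round(3))
cv2.imwrite("pics/f.png",cv2.resize(np.hstack(im),(800,369),interpolation=cv2.INTER_CUBIC))
E
```

```text
21.0 [0.466 0.012 0.286] [-0.3 -0.   0.2]
scene 1222 tilt deg [-0.48 -0.06] top h 44.1 deck h -1.2 x [-44.3  39.1] y [-89.1  93.5]
tape [0.371 0.269 0.016]
tips [0.372 0.439 0.049]
top 2514 tilt deg [ 0.02 -0.06] top h 45.7 deck h -0.2 x [-42.4  40.5] y [-94.2  91.6]
tape [0.378 0.275 0.019]
tips [0.382 0.447 0.049]
red_bottle [0.642 0.36  0.109]
```

View pics/f.png

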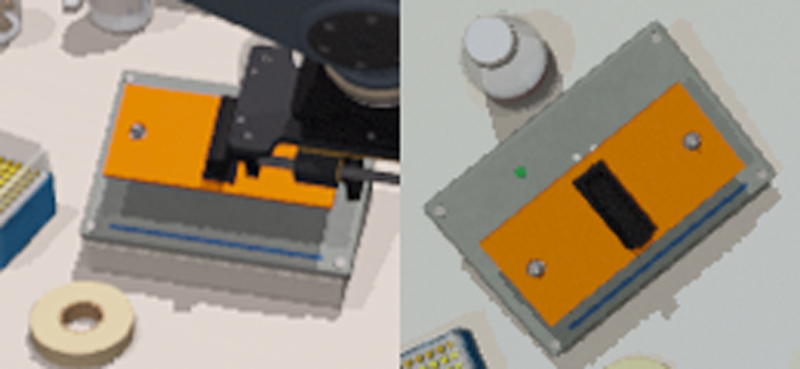

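The top view shows both pins standing in their holes, at (535,268) and (692,140). The plate is level with the deck to within 0.1° in that view, with its top 46 mm above the deck, so it is seated. The tape and tip box match their first positions in both views. The bottle matches in the top view (it was not detected in the scene view).

```bash
python3 -c "
from rig import hand_in
print(hand_in())"
```

```text
the job is handed in; nothing more can be done
None
```

I turned the knob three clicks clockwise, then seated the cover over both pins on both shoulders and let go of it. The bottle, tip box and tape roll are where they were, and I handed the job in at about 21 s.

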